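Fetch the spindle nut from under the cooling rack with the swarf hook

ROBOT

A 7-joint arm with a two-finger parallel gripper is mounted at the origin on the work surface. World frame = base frame: x ahead of the robot, y to its left, z up, the work surface at z = 0. Lengths are in m, angles in rad, forces in N, time in s.
With the tool pointing down it reaches from about 0.425 to 0.875 m from the base axis. Payload 9.9 kg.
Tool frame: the origin (TCP) lies between the finger pads; the fingertips stand 25 mm ahead of it and the grasp point (between the pads) lies 6 mm ahead of it (env.finger_overhang is the distance from the TCP to the fingertips, in m); z points along the fingers, y is the line along which they close (so a half turn about z gives the same grasp; the last joint's range is limited). The gripper opens to 85 mm and grips with 20 to 120 N. Pads are 22 mm wide; open, the fingers measure 114 mm over their backs; the gripper's body (76 mm by 85 mm) begins 54 mm behind the grasp point. The pads swing forward as they close: fully open they stand 13 mm farther back than shut.
Start: joints at [1.033, 0.576, 0.025, 1.437, -0.015, 1.129, -0.057], TCP at [0.296, -0.607, 0.256] pointing down, gripper open.
Joint ranges: [-2.76, 2.76], [-0.34, 2.15], [-1.52, 1.57], [0.19, 2.46], [-1.09, 4.23], [0.17, 1.99], [-2.82, 2.82]. Speed limits (rad/s): [2.22, 2.22, 3.01, 3.01, 3.14, 3.14, 3.14].

INTERFACE

Orientations are given as a rotation vector (axis times angle).
In Python, from workcell import env, cams gives the robot as it stands.
- The arm moves only by the tool arm_command, never from a script. Its argument "plan" is a list of rows, each an object of numbers: "tx", "ty", "tz": the shift along the tool's x, y, z in cm; "wx", "wy", "wz": the turn, a rotation vector about the tool's x, y, z in rad. A call has 1 to 5 rows; each row is the pose to reach, as a shift and turn from the pose commanded when the call began, along the tool's axes at that moment; what a row does not reach only later rows make up. A row lasts 1/12 s, in which the tool goes at most 41.7 mm and 7.16 degrees, less where a joint would pass 70% of its speed; a pose out of reach is approached as far as the arm can. A call with a gripper value outside its range is refused whole. "jaw" is the finger opening in cm, from 0 to 8.54, set as the call begins (left out, the last holds). The fingers move at their own pace and stop on an object; the grip force is fixed at half the most. Time passes only in rows, so rows that repeat a pose let the fingers close. It gives the time, the measured TCP pose, the force, the opening and the grip force at its end, in the units of the state.
- env.get_obs(): the state, without advancing time (a new reading comes with each control period).
- cams.get_image(name): name is "scene" or "top" or "wrist"; returns a dict with "img" (384x512x3 uint8, blue, green, red), "z_map" (384x512 float32, m along the optical axis (not along the pixel's ray), 0 where there is no reading), "vertical_fov" (degrees; the focal length in pixels is half the picture's height over the tangent of half this angle, whatever the lens; pixels are square), "cx", "cy" (the principal point, pixels), "k1" (the pictures are not rectified: a ray, as slopes to the right and down, at radius r is drawn at 1 + k1 r^2 times it, then the intrinsics apply), "R" (3x3) and "t" (3): a world point X has camera coordinates R X + t. Camera axes: x right, y down, z forward; pixel columns grow to the right and rows downward; lengths in m; the calibration is good to about 2 mm. A picture is of the moment at which its call begins.
- env.job_done(): hands the job in; it is judged then, once.
The state is a dict: "time_s": time; "joints": joint angles; "qd": joint speeds; "effort": joint torques, N m; "position": TCP position; "tool_rot": TCP orientation; "force": force on the tool from outside, world axes, zero at the start; "wrist_torque": the same for the moment, N m; "finger_gap": finger opening in m; "finger_force": force on a finger pad.
Only numpy, scipy, OpenCV 4.12 (cv2) and the standard library are available. Lean on these libraries where they do the work, as an engineer would, in place of code of your own. Each camera call takes 0.05 s, during which the arm holds its last target. There are 200 camera calls.

TASK

The grinder's big hexagonal spindle nut has rolled under the low wire cooling rack, where fingers cannot get at it. Pick up the swarf hook by its wooden handle, draw the nut out in front of the rack with it, keeping your fingers off the nut while it is under the rack, and lay the hook down flat on the bench. Then pick up the nut and put it in the aluminium parts tray.

Things in the scene. Friction and masses are not known exactly. Their poses are not given: they have to be found in the camera images.
- nut: Steel hexagonal spindle nut lying flat: 36 mm across flats, 42 across corners, 19 high, 24 mm hole, 110 g; centre 30 to 60 mm behind the rack's front edge. Origin: centre of underside, z up, x square to a pair of flats. About 160 mm away along the rack lies a round collar (38 mm diameter, 19 high, 10 mm hole): not wanted. The bench before the rack is free where the nut is drawn out.
- hook: Loose L-shaped hook, 150 g, lying flat. Origin: underside of handle's middle; x along the tool to its head, z up. Wooden handle 120 mm long (x), 24 wide, 30 high: grip from above. Steel rod, 8 mm diameter, axis at y 0, 10 mm above the underside, runs to the head: an upright blade, x 137 to 143 mm, 16 high from the underside up, y +4 to -60 mm (juts to the right seen from the handle).
- rack: Low steel wire rack, fixed. Origin: bench level under the middle of its front edge; x into the rack away from the robot, y left along the edge. 420 mm wide (y -210 to 210), 170 deep (x 0 to 170), open on all sides, 6 mm legs at the four corners. Wires 35 mm apart, underside 51 mm and top 57 mm above the bench; a steel bar on top along the rear edge, to 66 mm.
- tray: Aluminium parts tray, an open box fixed to the bench: 160 mm (x) by 150 mm (y) outside, walls 3 mm thick and 30 mm high, inner floor about 3 mm above the bench. Origin: centre of its underside; z up.
There are look-alikes about, which are no part of the job. Of the things that look like the hook, the largest one is meant.

How it is judged:
By the outcome, as a careful person would: the job done as asked, in the order asked, and still so for the second after the job is handed in, with the robot touching nothing.
It also fails if it takes over 67 s, if anything falls off the work surface, if the arm or the gripper's body presses on something with over 40 N, if the wrist force passes 120 N, or if a joint passes its speed limit or range.

## Working session

There is one attempt and no reset: what is moved stays moved. The work goes in short steps, Python scripts to look and compute and a tool call to move; the robot and the scene stay as the last step left them, time stands still between calls to the robot, and variables do not carry over. Pictures are saved under pics/ and viewed, at most 14 in all, crops included, and the job is handed in when it is done.

Besides the shell and the picture viewer there is one more tool, called after "Call:" by a JSON object that holds its "api" and its "payload", one argument or row to a line. arm_command: Moves the arm, as the interface text tells. Its arguments: {"type":"object","properties":{"plan":{"type":"array"},"jaw":{"type":"number"}},"required":["plan"]}

```bash
ls; mkdir -p pics; cat > h.py <<'E'
import numpy as np, cv2
from workcell import env, cams
from scipy.spatial.transform import Rotation as Ro
def K(c):
    f=c["img"].shape[0]/2/np.tan(np.radians(c["vertical_fov"])/2); return np.array([[f,0,c["cx"]],[0,f,c["cy"]],[0,0,1]])
def cloud(c):
    h,w=c["z_map"].shape; v,u=np.mgrid[:h,:w].astype(np.float64)
    p=cv2.undistortPoints(np.stack([u.ravel(),v.ravel()],1)[:,None],K(c),np.array([c["k1"],0,0,0,0]) if False else solve(c))
    s=p[:,0].reshape(h,w,2); z=c["z_map"][...,None]
    X=np.concatenate([s*z,z],2); return (X-c["t"])@np.asarray(c["R"])   # R^T(X-t)
def solve(c): return np.array([c["k1"],0,0,0,0.])
def proj(c,P):
    return cv2.projectPoints(np.asarray(P,float).reshape(-1,1,3),cv2.Rodrigues(np.asarray(c["R"],float))[0],np.asarray(c["t"],float),K(c),solve(c))[0][:,0]
def tool(P):
    "world point -> shift in cm along tool axes from TCP"
    o=env.get_obs(); return Ro.from_rotvec(o["tool_rot"]).inv().apply(np.asarray(P)-o["position"])*100
E
sed -i 's/np.array(\[c\["k1"\],0,0,0,0\]) if False else //' h.py
python3 - <<'E'
from h import *
o=env.get_obs(); print({k:np.round(v,3) for k,v in o.items()},env.finger_overhang)
for n in("scene","top"):
    c=cams.get_image(n); np.save(f"pics/{n}.npy",c,allow_pickle=True)
    cv2.imwrite(f"pics/{n}0.png",cv2.resize(c["img"],(800,600),interpolation=cv2.INTER_CUBIC))
    print(n,c["vertical_fov"],c["k1"],-np.asarray(c["R"]).T@c["t"],(c["z_map"]==0).mean())
E
```

```text
pics
{'time_s': np.float64(0.0), 'joints': array([ 1.033,  0.577,  0.025,  1.438, -0.015,  1.129, -0.057]), 'qd': array([ 0.001,  0.002,  0.001, -0.002,  0.001,  0.001,  0.   ]), 'effort': array([ 2.0000e-03, -7.6575e+01,  2.2520e+00, -2.8597e+01,  1.5000e-02,
        1.3000e-02, -0.0000e+00]), 'position': array([ 0.296, -0.606,  0.255]), 'tool_rot': array([-3.06e+00, -7.06e-01,  1.00e-03]), 'force': array([-0.032, -0.583,  0.124]), 'wrist_torque': array([ 0.021, -0.03 ,  0.   ]), 'finger_force': np.float64(0.0), 'finger_gap': np.float64(0.086)} 0.025
scene 51.70235661615007 -0.11777895288623855 [ 1.31870972 -0.10377285  0.63775595] 0.004191080729166667
top 57.61525484646511 -0.09884679684769758 [0.35720747 0.06149616 0.99373365] 0.0037333170572916665
```

View pics/top0.png

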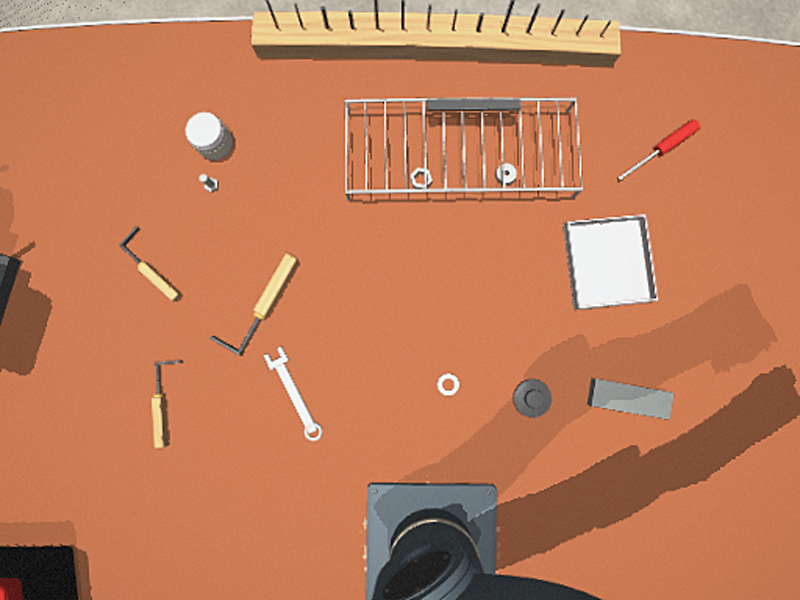

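View pics/scene0.png

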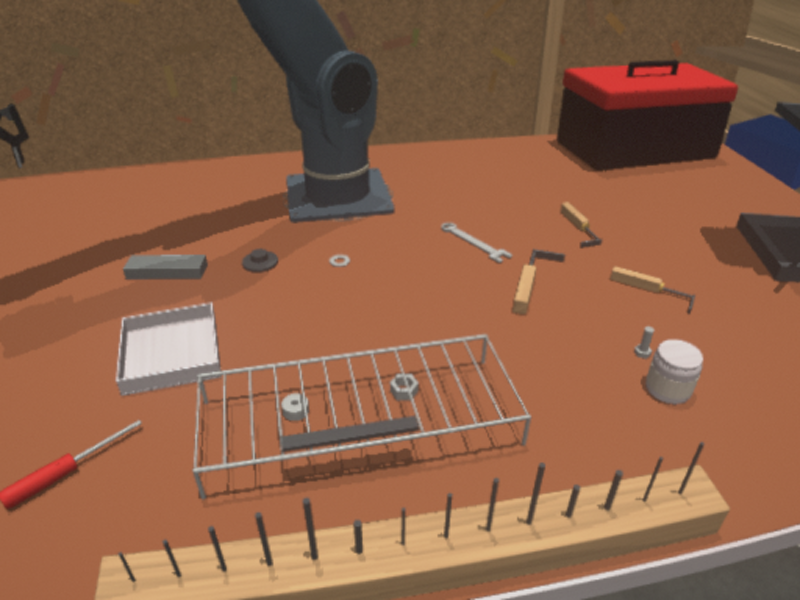

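Top view (800×600 px): the rack spans (345–582, 98–198). The nut with the large hexagonal hole is at (420,177) and the collar is at (506,173). The tray is at (611,262). There are three hooks: A with its handle at (276,287) and head at (240,352), B at (158,280), and C at (158,420). A looks the largest, and its blade juts to the right. I'll measure all three and enlarge A.

```bash
python3 - <<'E'
from h import *
c=np.load("pics/top.npy",allow_pickle=True).item(); X=cloud(c); im=c["img"]; s=.64
hsv=cv2.cvtColor(im,cv2.COLOR_BGR2HSV)
print("bench z",np.median(X[230:260,200:260,2]))
wood=((hsv[...,0]>15)&(hsv[...,0]<30)&(hsv[...,1]>60)&(hsv[...,2]>120)).astype(np.uint8)
n,l,st,ce=cv2.connectedComponentsWithStats(wood)
for i in range(1,n):
    if st[i,4]>60:
        P=X[l==i]; r=cv2.minAreaRect(P[:,:2].astype(np.float32)*1000); print("wood",ce[i]/s,st[i,4],"rect mm",np.round(r[0]),np.round(r[1]),round(r[2],1),"z",np.percentile(P[:,2],[10,50,90]).round(3))
def ray(px,z):
    p=cv2.undistortPoints(np.array([[px]],float)*s,K(c),solve(c))[0,0]; R=np.asarray(c["R"]); C=-R.T@c["t"]; d=R.T@np.array([*p,1]); return C+d*(z-C[2])/d[2]
for nm,px,z in[("headcorner",(240,352),.016),("bladetip",(212,337),.016),("Bcorner",(123,246),.016),("Btip",(138,229),.016),("Ccorner",(158,363),.016),("Ctip",(182,361),.016),("rackFL",(347,191),.057),("rackFR",(581,189),.057),("rackBL",(346,100),.057),("rackBR",(577,98),.057),("nut",(420.5,176.5),.019),("collar",(506,173),.019),("tray1",(566,222),.03),("tray2",(646,216),.03),("tray3",(657,300),.03),("tray4",(576,308),.03)]:
    print(nm,ray(px,z).round(3))
a=im[55:250,120:380]; cv2.imwrite("pics/crop1.png",cv2.resize(a,None,fx=3,fy=3,interpolation=cv2.INTER_CUBIC))
E
```

```text
bench z -0.0002765856487949058
wood [435.19624214  30.42314493] 4454 rect mm [ 938. -105.] [1183. 1162.] 89.7 z [0.047 0.05  0.052]
wood [273.31341912 285.80882353] 340 rect mm [463. 288.] [ 24. 126.] 60.6 z [0.026 0.029 0.032]
wood [155.97527473 279.67891484] 182 rect mm [475. 509.] [104.  18.] 50.5 z [0.02  0.022 0.024]
wood [156.46067416 419.81214888] 178 rect mm [216. 498.] [97. 27.] 5.2 z [0.019 0.022 0.025]
headcorner [0.344 0.346 0.016]
bladetip [0.37  0.399 0.016]
Bcorner [0.535 0.577 0.016]
Btip [0.567 0.55  0.016]
Ccorner [0.321 0.497 0.016]
Ctip [0.326 0.452 0.016]
rackFL [0.63  0.157 0.057]
rackFR [ 0.644 -0.26   0.057]
rackBL [0.8   0.164 0.057]
rackBR [ 0.816 -0.258  0.057]
nut [0.671 0.026 0.019]
collar [ 0.682 -0.132  0.019]
tray1 [ 0.589 -0.24   0.03 ]
tray2 [ 0.605 -0.392  0.03 ]
tray3 [ 0.449 -0.408  0.03 ]
tray4 [ 0.432 -0.256  0.03 ]
```

View pics/crop1.png

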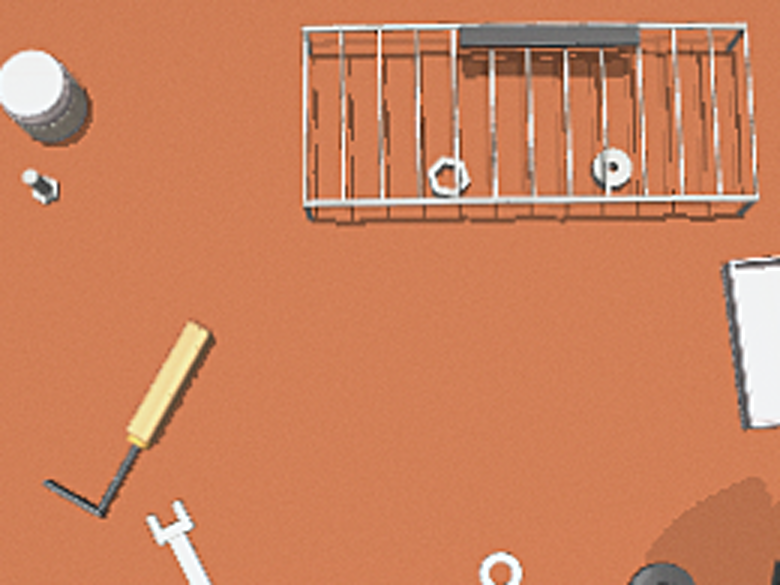

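Crop: hook A's handle runs from (200,325) to (138,445), its head corner is at (101,513) and its blade tip at (47,483). The handle measures 126×24×30 mm, against about 100×18×22 mm for B and C, so A is the largest and is the one meant. The hexagonal nut is at (449,176) and the round collar at (612,168).

Next I'll plan the approach.

```bash
cat >> h.py <<'E'
def state():
    o=env.get_obs(); r=Ro.from_rotvec(o["tool_rot"]); x=r.apply([1,0,0]); z=r.apply([0,0,1])
    return o,np.array(o["position"]),np.arctan2(x[1],x[0]),z
def plan(wps):
    "wps: (x,y,z,yaw_deg); prints tool shift cm and wz for each call in turn, tool pointing down"
    o,p,y,z=state(); print("t",round(float(o["time_s"]),2),"p",p.round(4),"yaw",np.degrees(y).round(1),"zaxis",z.round(3),"gap",round(float(o["finger_gap"]),4))
    for w in wps:
        d=np.array(w[:3])-p; c,s=np.cos(y),np.sin(y); t=np.radians(w[3])
        dy=(t-y+np.pi)%(2*np.pi)-np.pi
        print(w,"tx %.2f ty %.2f tz %.2f wz %.3f"%(100*(c*d[0]+s*d[1]),100*(s*d[0]-c*d[1]),-100*d[2],-dy)); p=np.array(w[:3]);y=t
E
python3 - <<'E'
from h import *
plan([(.40,-.49,.25,44),(.50,-.36,.25,62),(.56,-.2,.25,80),(.58,-.04,.25,98),(.56,.1,.25,116),(.51,.21,.22,134),(.463,.288,.15,152)])
E
```

```text
t 0.1 p [ 0.2957 -0.6064  0.2555] yaw 26.0 zaxis [-0.001  0.001 -1.   ] gap 0.0854
(0.4, -0.49, 0.25, 44) tx 14.47 ty -5.89 tz 0.55 wz -0.314
(0.5, -0.36, 0.25, 62) tx 16.22 ty -2.40 tz -0.00 wz -0.314
(0.56, -0.2, 0.25, 80) tx 16.94 ty -2.21 tz -0.00 wz -0.314
(0.58, -0.04, 0.25, 98) tx 16.10 ty -0.81 tz -0.00 wz -0.314
(0.56, 0.1, 0.25, 116) tx 14.14 ty -0.03 tz -0.00 wz -0.314
(0.51, 0.21, 0.22, 134) tx 12.08 ty 0.33 tz 3.00 wz -0.314
(0.463, 0.288, 0.15, 152) tx 8.88 ty 2.04 tz 7.00 wz -0.314
```

Call:
{"api": "arm_command", "payload": {
  "plan": [
    {"tx": 3,"ty": -1.2,"wz": -0.06},
    {"tx": 6.5,"ty": -2.6,"wz": -0.14},
    {"tx": 10.5,"ty": -4.3,"tz": 0.3,"wz": -0.23},
    {"tx": 14.5,"ty": -5.9,"tz": 0.5,"wz": -0.31},
    {"tx": 14.5,"ty": -5.9,"tz": 0.5,"wz": -0.31}
  ]
}}

```text
invalid input
```

Call:
{"api": "arm_command", "payload": {
  "plan": [
    {"tx": 4,"ty": -0.6,"wz": -0.08},
    {"tx": 8,"ty": -1.2,"wz": -0.16},
    {"tx": 12,"ty": -1.8,"wz": -0.24},
    {"tx": 16.2,"ty": -2.4,"wz": -0.31},
    {"tx": 16.2,"ty": -2.4,"wz": -0.31}
  ]
}}

```text
invalid input
```

Call:
{"api": "arm_command", "payload": {
  "plan": [
    {"tx": 4,"ty": -0.5,"wz": -0.08},
    {"tx": 8,"ty": -1.0,"wz": -0.16},
    {"tx": 12,"ty": -1.6,"wz": -0.24},
    {"tx": 16.9,"ty": -2.2,"wz": -0.31},
    {"tx": 16.9,"ty": -2.2,"wz": -0.31}
  ]
}}

```text
invalid input
```

Call:
{"api": "arm_command", "payload": {
  "plan": [
    {"tx": 4,"ty": -0.2,"wz": -0.08},
    {"tx": 8,"ty": -0.4,"wz": -0.16},
    {"tx": 12,"ty": -0.6,"wz": -0.24},
    {"tx": 16,"ty": -0.8,"wz": -0.31},
    {"tx": 16,"ty": -0.8,"wz": -0.31}
  ]
}}

```text
invalid input
```

Call:
{"api": "arm_command", "payload": {
  "plan": [
    {"tx": 3.5,"wz": -0.08},
    {"tx": 7,"wz": -0.16},
    {"tx": 10.5,"wz": -0.24},
    {"tx": 14.1,"wz": -0.31},
    {"tx": 14.1,"wz": -0.31}
  ]
}}

```text
invalid input
```

Call:
{"api": "arm_command", "payload": {
  "plan": [
    {"tx": 3,"wz": -0.08,"tz": 0.8},
    {"tx": 6,"wz": -0.16,"tz": 1.5},
    {"tx": 9,"wz": -0.24,"tz": 2.3},
    {"tx": 12.1,"ty": 0.3,"wz": -0.31,"tz": 3},
    {"tx": 12.1,"ty": 0.3,"wz": -0.31,"tz": 3}
  ]
}}

```text
invalid input
```

Call:
{"api": "arm_command", "payload": {
  "plan": [
    {"tx": 2.2,"ty": 0.5,"wz": -0.08,"tz": 1.5},
    {"tx": 4.4,"ty": 1,"wz": -0.16,"tz": 3.5},
    {"tx": 6.6,"ty": 1.5,"wz": -0.24,"tz": 5},
    {"tx": 8.9,"ty": 2,"wz": -0.32,"tz": 7},
    {"tx": 8.9,"ty": 2,"wz": -0.32,"tz": 7}
  ]
}}

```text
invalid input
```

```bash
python3 - <<'E'
from h import *
c=cams.get_image("wrist"); X=cloud(c); im=c["img"]; hsv=cv2.cvtColor(im,cv2.COLOR_BGR2HSV)
cv2.imwrite("pics/w1.png",im)
m=((hsv[...,0]>15)&(hsv[...,0]<30)&(hsv[...,1]>60)&(hsv[...,2]>120)&(X[...,2]>.02)&(X[...,2]<.04)).astype(np.uint8)
n,l,st,ce=cv2.connectedComponentsWithStats(m); i=1+st[1:,4].argmax(); P=X[l==i]
r=cv2.minAreaRect(P[:,:2].astype(np.float32)*1000); print(ce[i],st[i],r,np.percentile(P[:,2],[5,50,95]))
plan([(.463,.288,.03,152)])
E
```

```text
Traceback (most recent call last):
ValueError: attempt to get argmax of an empty sequence
```

View pics/w1.png

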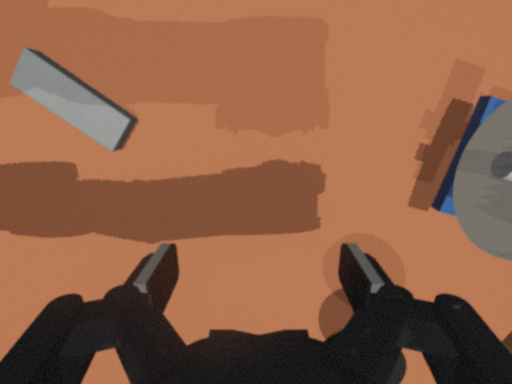

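The moves were refused, so the arm is still at its start; the wrist view shows only the grey block at (75,100) and the grinder. Each row probably needs all six numbers, so I'll test that with the first leg.

Call:
{"api": "arm_command", "payload": {
  "plan": [
    {"tx": 3,"ty": -1.2,"tz": 0.1,"wx": 0,"wy": 0,"wz": -0.06},
    {"tx": 6.5,"ty": -2.6,"tz": 0.2,"wx": 0,"wy": 0,"wz": -0.14},
    {"tx": 10.5,"ty": -4.3,"tz": 0.4,"wx": 0,"wy": 0,"wz": -0.23},
    {"tx": 14.5,"ty": -5.9,"tz": 0.5,"wx": 0,"wy": 0,"wz": -0.31},
    {"tx": 14.5,"ty": -5.9,"tz": 0.5,"wx": 0,"wy": 0,"wz": -0.31}
  ]
}}

```text
time_s: 0.57
position: [0.4076, -0.4824, 0.251]
tool_rot: [-2.903, -1.192, -0.008]
force: [1.4, 1.0, 0.5]
finger_gap: 0.0851
finger_force: 0.0
```

Call:
{"api": "arm_command", "payload": {
  "plan": [
    {"tx": 4,"ty": -0.6,"tz": 0,"wx": 0,"wy": 0,"wz": -0.08},
    {"tx": 8,"ty": -1.2,"tz": 0,"wx": 0,"wy": 0,"wz": -0.16},
    {"tx": 12,"ty": -1.8,"tz": 0,"wx": 0,"wy": 0,"wz": -0.24},
    {"tx": 16.2,"ty": -2.4,"tz": 0,"wx": 0,"wy": 0,"wz": -0.31},
    {"tx": 16.2,"ty": -2.4,"tz": 0,"wx": 0,"wy": 0,"wz": -0.31}
  ]
}}

```text
time_s: 0.98
position: [0.507, -0.3518, 0.2513]
tool_rot: [-2.685, -1.626, -0.009]
force: [1.0, 1.4, 0.0]
finger_gap: 0.0858
finger_force: 0.0
```

Call:
{"api": "arm_command", "payload": {
  "plan": [
    {"tx": 4,"ty": -0.5,"tz": 0,"wx": 0,"wy": 0,"wz": -0.08},
    {"tx": 8,"ty": -1.0,"tz": 0,"wx": 0,"wy": 0,"wz": -0.16},
    {"tx": 12,"ty": -1.6,"tz": 0,"wx": 0,"wy": 0,"wz": -0.24},
    {"tx": 16.9,"ty": -2.2,"tz": 0,"wx": 0,"wy": 0,"wz": -0.31},
    {"tx": 16.9,"ty": -2.2,"tz": 0,"wx": 0,"wy": 0,"wz": -0.31}
  ]
}}

```text
time_s: 1.4
position: [0.5647, -0.1933, 0.2515]
tool_rot: [-2.405, -2.018, -0.007]
force: [-0.2, 1.5, 1.0]
finger_gap: 0.0854
finger_force: 0.0
```

Call:
{"api": "arm_command", "payload": {
  "plan": [
    {"tx": 4,"ty": -0.2,"tz": 0,"wx": 0,"wy": 0,"wz": -0.08},
    {"tx": 8,"ty": -0.4,"tz": 0,"wx": 0,"wy": 0,"wz": -0.16},
    {"tx": 12,"ty": -0.6,"tz": 0,"wx": 0,"wy": 0,"wz": -0.24},
    {"tx": 16,"ty": -0.8,"tz": 0,"wx": 0,"wy": 0,"wz": -0.31},
    {"tx": 16,"ty": -0.8,"tz": 0,"wx": 0,"wy": 0,"wz": -0.31}
  ]
}}

```text
time_s: 1.82
position: [0.5846, -0.0332, 0.2517]
tool_rot: [-2.062, -2.366, -0.008]
force: [-1.1, 1.3, 0.6]
finger_gap: 0.0858
finger_force: 0.0
```

Call:
{"api": "arm_command", "payload": {
  "plan": [
    {"tx": 3.5,"ty": 0,"tz": 0,"wx": 0,"wy": 0,"wz": -0.08},
    {"tx": 7,"ty": 0,"tz": 0,"wx": 0,"wy": 0,"wz": -0.16},
    {"tx": 10.5,"ty": 0,"tz": 0,"wx": 0,"wy": 0,"wz": -0.24},
    {"tx": 14.1,"ty": 0,"tz": 0,"wx": 0,"wy": 0,"wz": -0.31},
    {"tx": 14.1,"ty": 0,"tz": 0,"wx": 0,"wy": 0,"wz": -0.31}
  ]
}}

```text
time_s: 2.23
position: [0.5651, 0.1051, 0.2517]
tool_rot: [-1.675, -2.655, -0.006]
force: [-1.0, 1.2, -0.4]
finger_gap: 0.0852
finger_force: 0.0
```

Call:
{"api": "arm_command", "payload": {
  "plan": [
    {"tx": 3,"ty": 0,"tz": 0.8,"wx": 0,"wy": 0,"wz": -0.08},
    {"tx": 6,"ty": 0.1,"tz": 1.5,"wx": 0,"wy": 0,"wz": -0.16},
    {"tx": 9,"ty": 0.2,"tz": 2.3,"wx": 0,"wy": 0,"wz": -0.24},
    {"tx": 12.1,"ty": 0.3,"tz": 3,"wx": 0,"wy": 0,"wz": -0.31},
    {"tx": 12.1,"ty": 0.3,"tz": 3,"wx": 0,"wy": 0,"wz": -0.31}
  ]
}}

```text
time_s: 2.65
position: [0.5153, 0.2137, 0.2205]
tool_rot: [-1.247, -2.879, -0.003]
force: [-0.3, 0.1, 0.3]
finger_gap: 0.0853
finger_force: 0.0
```

Call:
{"api": "arm_command", "payload": {
  "plan": [
    {"tx": 2.2,"ty": 0.5,"tz": 1.5,"wx": 0,"wy": 0,"wz": -0.08},
    {"tx": 4.4,"ty": 1,"tz": 3.5,"wx": 0,"wy": 0,"wz": -0.16},
    {"tx": 6.6,"ty": 1.5,"tz": 5,"wx": 0,"wy": 0,"wz": -0.24},
    {"tx": 8.9,"ty": 2,"tz": 7,"wx": 0,"wy": 0,"wz": -0.32},
    {"tx": 8.9,"ty": 2,"tz": 7,"wx": 0,"wy": 0,"wz": -0.32}
  ]
}}

```text
time_s: 3.07
position: [0.4696, 0.2899, 0.1485]
tool_rot: [-0.775, -3.039, 0.001]
force: [-0.6, 0.3, 0.4]
finger_gap: 0.0855
finger_force: 0.0
```

```bash
cat > wr.py <<'E'
from h import *
c=cams.get_image("wrist"); X=cloud(c); im=c["img"]; hsv=cv2.cvtColor(im,cv2.COLOR_BGR2HSV)
cv2.imwrite("pics/w2.png",im)
plan([(.463,.288,.03,152)])
m=((hsv[...,0]>15)&(hsv[...,0]<30)&(hsv[...,1]>60)&(hsv[...,2]>120)&(X[...,2]>.02)&(X[...,2]<.04)).astype(np.uint8)
n,l,st,ce=cv2.connectedComponentsWithStats(m); i=1+st[1:,4].argmax(); P=X[l==i]
r=cv2.minAreaRect(P[:,:2].astype(np.float32)*1000); print(ce[i],st[i],r,np.percentile(P[:,2],[5,50,95]))
E
python3 wr.py
```

```text
t 3.12 p [0.4713 0.2881 0.1497] yaw 151.1 zaxis [-0.003 -0.001 -1.   ] gap 0.0854
(0.463, 0.288, 0.03, 152) tx 0.72 ty -0.41 tz 11.97 wz -0.016
[253.67490794 162.62125197] [ 240  119   28  112 1901] ((452.5224304199219, 295.56488037109375), (22.546527862548828, 99.78191375732422), 62.44598388671875) [0.02375417 0.02924938 0.0304622 ]
```

View pics/w2.png

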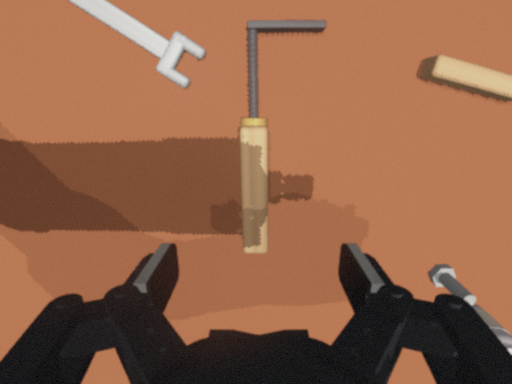

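Wrist view: hook A lies upright in the picture, with its handle from (254,119) to (255,252), head corner at (251,24) and blade tip at (325,24). It lines up with the tool.

```bash
python3 - <<'E'
from h import *
c=cams.get_image("wrist"); R=np.asarray(c["R"]); C=-R.T@c["t"]
def ray(px,z):
    p=cv2.undistortPoints(np.array([[px]],float),K(c),solve(c))[0,0]; d=R.T@np.array([*p,1]); return C+d*(z-C[2])/d[2]
a=ray((254.5,119),.03);b=ray((255.5,253),.03);h=ray((251,24),.016);t=ray((325,24),.016)
print(a,b,np.linalg.norm(a-b),h,t,np.degrees(np.arctan2(*(a-b)[1::-1])),np.degrees(np.arctan2(*(h-(a+b)/2)[1::-1])),np.linalg.norm((h-(a+b)/2)[:2]))
m=(a+b)/2; print(m); plan([(m[0],m[1],.03,152)])
E
```

```text
[0.41081001 0.31835117 0.03      ] [0.51959562 0.25866902 0.03      ] 0.12408170458895383 [0.34438822 0.35194294 0.016     ] [0.37296637 0.40439332 0.016     ] 151.2498734149393 152.29859956546906 0.13645472393077254
[0.46520282 0.28851009 0.03      ]
t 3.17 p [0.4727 0.2869 0.1506] yaw 150.9 zaxis [-0.002 -0.001 -1.   ] gap 0.085
(np.float64(0.4652028157142605), np.float64(0.28851009350034384), 0.03, 152) tx 0.73 ty -0.23 tz 12.06 wz -0.019
```

Call:
{"api": "arm_command", "payload": {
  "plan": [
    {"tx": 0.2,"ty": -0.1,"tz": 3,"wx": 0,"wy": 0,"wz": 0},
    {"tx": 0.4,"ty": -0.2,"tz": 6,"wx": 0,"wy": 0,"wz": -0.01},
    {"tx": 0.7,"ty": -0.2,"tz": 9,"wx": 0,"wy": 0,"wz": -0.01},
    {"tx": 0.7,"ty": -0.2,"tz": 11.2,"wx": 0,"wy": 0,"wz": -0.01},
    {"tx": 0.7,"ty": -0.2,"tz": 12.1,"wx": 0,"wy": 0,"wz": -0.01}
  ]
}}

```text
time_s: 3.58
position: [0.4663, 0.2866, 0.0282]
tool_rot: [-0.779, -3.043, 0.005]
force: [-0.8, 0.2, -0.4]
finger_gap: 0.0853
finger_force: 0.0
```

Call:
{"api": "arm_command", "payload": {
  "plan": [
    {"tx": 0,"ty": 0,"tz": 0,"wx": 0,"wy": 0,"wz": 0},
    {"tx": 0,"ty": 0,"tz": 0,"wx": 0,"wy": 0,"wz": 0}
  ]
}}

```text
time_s: 3.75
position: [0.467, 0.2884, 0.031]
tool_rot: [0.777, 3.043, 0.0]
force: [-0.1, 0.7, 0.8]
finger_gap: 0.0855
finger_force: 0.0
```

Call:
{"api": "arm_command", "payload": {
  "plan": [
    {"tx": 0,"ty": 0,"tz": 0,"wx": 0,"wy": 0,"wz": 0},
    {"tx": 0,"ty": 0,"tz": 0,"wx": 0,"wy": 0,"wz": 0},
    {"tx": 0,"ty": 0,"tz": 0,"wx": 0,"wy": 0,"wz": 0},
    {"tx": 0,"ty": 0,"tz": 0,"wx": 0,"wy": 0,"wz": 0},
    {"tx": 0,"ty": 0,"tz": 0,"wx": 0,"wy": 0,"wz": 0}
  ],
  "jaw": 1.8
}}

```text
time_s: 4.17
position: [0.4662, 0.2888, 0.0309]
tool_rot: [0.774, 3.044, 0.001]
force: [-0.9, -5.2, 2.0]
finger_gap: 0.0255
finger_force: 1.0
```

Call:
{"api": "arm_command", "payload": {
  "plan": [
    {"tx": 0,"ty": 0,"tz": 0,"wx": 0,"wy": 0,"wz": 0},
    {"tx": 0,"ty": 0,"tz": 0,"wx": 0,"wy": 0,"wz": 0},
    {"tx": 0,"ty": 0,"tz": 0,"wx": 0,"wy": 0,"wz": 0},
    {"tx": 0,"ty": 0,"tz": 0,"wx": 0,"wy": 0,"wz": 0},
    {"tx": 0,"ty": 0,"tz": 0,"wx": 0,"wy": 0,"wz": 0}
  ]
}}

```text
time_s: 4.58
position: [0.4663, 0.2889, 0.031]
tool_rot: [0.774, 3.044, 0.001]
force: [-0.7, -1.2, 8.0]
finger_gap: 0.023
finger_force: 60.0
```

```bash
cat >> h.py <<'E'
RK=np.array([.637,-.052]); RY=np.radians(2)
def rk(x,y): return RK+np.array([np.cos(RY)*x-np.sin(RY)*y,np.sin(RY)*x+np.cos(RY)*y])
def rinv(P): d=np.asarray(P)[...,:2]-RK; return np.stack([np.cos(RY)*d[...,0]+np.sin(RY)*d[...,1],-np.sin(RY)*d[...,0]+np.cos(RY)*d[...,1]],-1)
E
python3 - <<'E'
from h import *
s=rk(-.175,.172); print(s,rinv([.671,.026]))
plan([(.467,.289,.12,152),(.475,.26,.14,122),(.48,.22,.14,92),(.48,.18,.14,62),(.475,.15,.14,32),(*s,.14,2)])
E
```

```text
[0.45610389 0.11378781] [0.03670145 0.0767659 ]
t 4.58 p [0.4663 0.2889 0.031 ] yaw 151.5 zaxis [ 0.001  0.    -1.   ] gap 0.023
(0.467, 0.289, 0.12, 152) tx -0.06 ty 0.05 tz -8.90 wz -0.009
(0.475, 0.26, 0.14, 122) tx -2.07 ty -2.18 tz -2.00 wz 0.524
(0.48, 0.22, 0.14, 92) tx -3.66 ty -1.70 tz -0.00 wz 0.524
(0.48, 0.18, 0.14, 62) tx -4.00 ty -0.14 tz -0.00 wz 0.524
(0.475, 0.15, 0.14, 32) tx -2.88 ty 0.97 tz -0.00 wz 0.524
(np.float64(0.4561038918388281), np.float64(0.11378781032434679), 0.14, 2) tx -3.52 ty 2.07 tz -0.00 wz 0.524
```

Call:
{"api": "arm_command", "payload": {
  "plan": [
    {"tx": 0,"ty": 0,"tz": -0.5,"wx": 0,"wy": 0,"wz": 0},
    {"tx": 0,"ty": 0,"tz": -2.5,"wx": 0,"wy": 0,"wz": 0},
    {"tx": 0,"ty": 0,"tz": -5,"wx": 0,"wy": 0,"wz": 0},
    {"tx": 0,"ty": 0,"tz": -7.5,"wx": 0,"wy": 0,"wz": 0},
    {"tx": 0,"ty": 0,"tz": -9,"wx": 0,"wy": 0,"wz": 0}
  ]
}}

```text
time_s: 5.0
position: [0.4662, 0.2893, 0.1227]
tool_rot: [0.773, 3.044, 0.002]
force: [0.5, -0.2, -1.1]
finger_gap: 0.0234
finger_force: 59.0
```

Call:
{"api": "arm_command", "payload": {
  "plan": [
    {"tx": -0.4,"ty": -0.4,"tz": -0.4,"wx": 0,"wy": 0,"wz": 0.08},
    {"tx": -0.8,"ty": -0.8,"tz": -0.8,"wx": 0,"wy": 0,"wz": 0.18},
    {"tx": -1.2,"ty": -1.3,"tz": -1.2,"wx": 0,"wy": 0,"wz": 0.29},
    {"tx": -1.6,"ty": -1.7,"tz": -1.6,"wx": 0,"wy": 0,"wz": 0.41},
    {"tx": -2.1,"ty": -2.2,"tz": -2,"wx": 0,"wy": 0,"wz": 0.52}
  ]
}}

```text
time_s: 5.42
position: [0.4737, 0.2593, 0.1408]
tool_rot: [-1.538, -2.739, -0.0]
force: [-0.6, 0.7, -1.3]
finger_gap: 0.0231
finger_force: 59.0
```

Call:
{"api": "arm_command", "payload": {
  "plan": [
    {"tx": -0.7,"ty": -0.3,"tz": 0,"wx": 0,"wy": 0,"wz": 0.1},
    {"tx": -1.4,"ty": -0.7,"tz": 0,"wx": 0,"wy": 0,"wz": 0.21},
    {"tx": -2.2,"ty": -1,"tz": 0,"wx": 0,"wy": 0,"wz": 0.32},
    {"tx": -2.9,"ty": -1.3,"tz": 0,"wx": 0,"wy": 0,"wz": 0.42},
    {"tx": -3.7,"ty": -1.7,"tz": 0,"wx": 0,"wy": 0,"wz": 0.52}
  ]
}}

```text
time_s: 5.83
position: [0.4787, 0.2189, 0.1405]
tool_rot: [-2.189, -2.253, -0.0]
force: [0.6, 0.1, -0.7]
finger_gap: 0.0228
finger_force: 59.0
```

Call:
{"api": "arm_command", "payload": {
  "plan": [
    {"tx": -0.8,"ty": 0,"tz": 0,"wx": 0,"wy": 0,"wz": 0.1},
    {"tx": -1.6,"ty": 0,"tz": 0,"wx": 0,"wy": 0,"wz": 0.21},
    {"tx": -2.4,"ty": -0.1,"tz": 0,"wx": 0,"wy": 0,"wz": 0.32},
    {"tx": -3.2,"ty": -0.1,"tz": 0,"wx": 0,"wy": 0,"wz": 0.42},
    {"tx": -4,"ty": -0.1,"tz": 0,"wx": 0,"wy": 0,"wz": 0.52}
  ]
}}

```text
time_s: 6.25
position: [0.4788, 0.1787, 0.1405]
tool_rot: [-2.695, -1.614, 0.0]
force: [0.6, 0.5, -1.9]
finger_gap: 0.0233
finger_force: 59.0
```

Call:
{"api": "arm_command", "payload": {
  "plan": [
    {"tx": -0.6,"ty": 0.2,"tz": 0,"wx": 0,"wy": 0,"wz": 0.1},
    {"tx": -1.2,"ty": 0.4,"tz": 0,"wx": 0,"wy": 0,"wz": 0.21},
    {"tx": -1.7,"ty": 0.6,"tz": 0,"wx": 0,"wy": 0,"wz": 0.32},
    {"tx": -2.3,"ty": 0.8,"tz": 0,"wx": 0,"wy": 0,"wz": 0.42},
    {"tx": -2.9,"ty": 1,"tz": 0,"wx": 0,"wy": 0,"wz": 0.52}
  ]
}}

```text
time_s: 6.67
position: [0.4741, 0.1486, 0.1405]
tool_rot: [-3.019, -0.867, 0.0]
force: [0.3, 0.1, -1.9]
finger_gap: 0.0229
finger_force: 59.0
```

Call:
{"api": "arm_command", "payload": {
  "plan": [
    {"tx": -0.7,"ty": 0.4,"tz": 0,"wx": 0,"wy": 0,"wz": 0.1},
    {"tx": -1.4,"ty": 0.8,"tz": 0,"wx": 0,"wy": 0,"wz": 0.21},
    {"tx": -2.1,"ty": 1.2,"tz": 0,"wx": 0,"wy": 0,"wz": 0.32},
    {"tx": -2.8,"ty": 1.6,"tz": 0,"wx": 0,"wy": 0,"wz": 0.42},
    {"tx": -3.5,"ty": 2.1,"tz": 0,"wx": 0,"wy": 0,"wz": 0.52}
  ]
}}

```text
time_s: 7.08
position: [0.4556, 0.1123, 0.1405]
tool_rot: [-3.14, -0.062, 0.001]
force: [0.1, -0.8, -1.3]
finger_gap: 0.0232
finger_force: 59.0
```

Call:
{"api": "arm_command", "payload": {
  "plan": [
    {"tx": 0,"ty": 0,"tz": 0,"wx": 0,"wy": 0,"wz": 0},
    {"tx": 0,"ty": 0,"tz": 0,"wx": 0,"wy": 0,"wz": 0}
  ]
}}

```text
time_s: 7.25
position: [0.4559, 0.1124, 0.1405]
tool_rot: [-3.141, -0.073, 0.0]
force: [0.4, 0.3, -1.1]
finger_gap: 0.0232
finger_force: 58.9
```

```bash
python3 - <<'E'
from h import *
s=rk(-.175,.172); plan([(*s,.14,2),(*s,.034,2)])
c=cams.get_image("wrist"); np.save("pics/w3.npy",c,allow_pickle=True); cv2.imwrite("pics/w3.png",c["img"])
E
```

```text
t 7.25 p [0.4559 0.1124 0.1405] yaw 2.7 zaxis [-0.  0. -1.] gap 0.0232
(np.float64(0.4561038918388281), np.float64(0.11378781032434679), 0.14, 2) tx 0.02 ty -0.14 tz 0.05 wz 0.012
(np.float64(0.4561038918388281), np.float64(0.11378781032434679), 0.034, 2) tx 0.00 ty 0.00 tz 10.60 wz -0.000
```

View pics/w3.png

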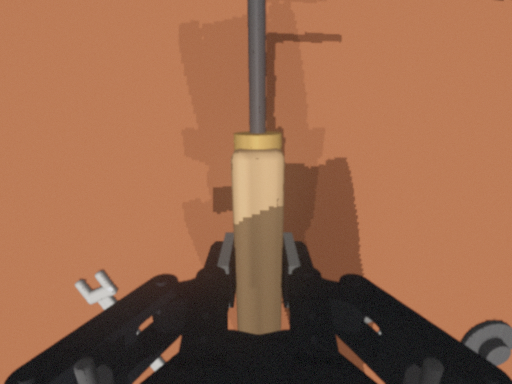

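Wrist view: the hook is held straight, with its handle at (258,240) and the rod running up at column 257. I'll lower it to just above the bench and check it against the nut in the top view.

Call:
{"api": "arm_command", "payload": {
  "plan": [
    {"tx": 0,"ty": -0.1,"tz": 2.5,"wx": 0,"wy": 0,"wz": 0.01},
    {"tx": 0,"ty": -0.1,"tz": 5,"wx": 0,"wy": 0,"wz": 0.01},
    {"tx": 0,"ty": -0.1,"tz": 7.5,"wx": 0,"wy": 0,"wz": 0.01},
    {"tx": 0,"ty": -0.1,"tz": 9.7,"wx": 0,"wy": 0,"wz": 0.01},
    {"tx": 0,"ty": -0.1,"tz": 10.7,"wx": 0,"wy": 0,"wz": 0.01}
  ]
}}

```text
time_s: 7.72
position: [0.4555, 0.114, 0.031]
tool_rot: [-3.141, -0.059, 0.004]
force: [-0.7, 0.3, 2.4]
finger_gap: 0.0227
finger_force: 59.5
```

Call:
{"api": "arm_command", "payload": {
  "plan": [
    {"tx": 0,"ty": 0,"tz": 0,"wx": 0,"wy": 0,"wz": 0},
    {"tx": 0,"ty": 0,"tz": 0,"wx": 0,"wy": 0,"wz": 0}
  ]
}}

```text
time_s: 7.88
position: [0.4561, 0.1139, 0.0327]
tool_rot: [-3.141, -0.058, 0.002]
force: [-0.2, -0.6, -0.6]
finger_gap: 0.0229
finger_force: 60.5
```

```bash
python3 - <<'E'
from h import *
plan([(*rk(-.066,.172),.0335,2),(*rk(-.066,.107),.0335,2)])
c=cams.get_image("top"); np.save("pics/top2.npy",c,allow_pickle=True)
a=c["img"][55:205,190:390].copy(); cv2.imwrite("pics/t2.png",cv2.resize(a,None,fx=4,fy=4,interpolation=cv2.INTER_CUBIC))
E
```

```text
t 7.88 p [0.4561 0.1139 0.0327] yaw 2.1 zaxis [-0.001  0.    -1.   ] gap 0.0229
(np.float64(0.5650374919839095), np.float64(0.1175918554649194), 0.0335, 2) tx 10.90 ty 0.03 tz -0.08 wz 0.002
(np.float64(0.5673059592695721), np.float64(0.05263145170867819), 0.0335, 2) tx -0.00 ty 6.50 tz -0.00 wz -0.000
```

View pics/t2.png

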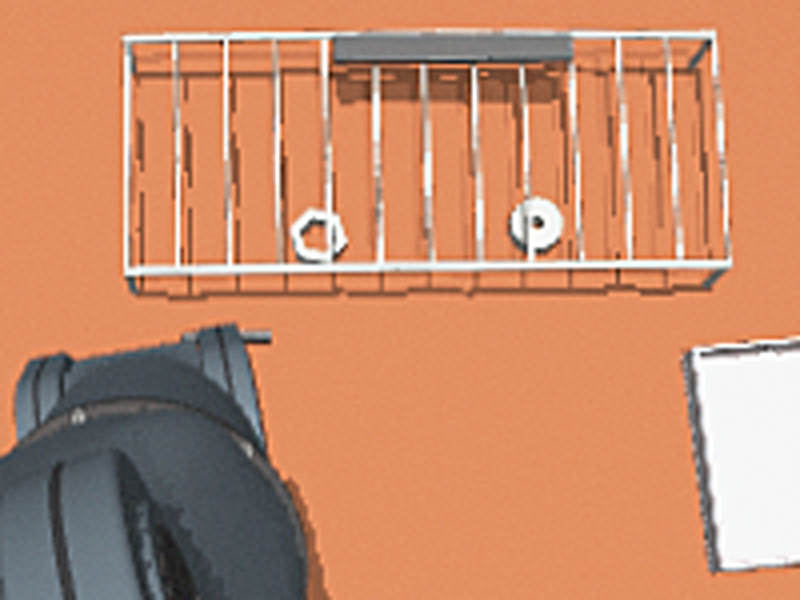

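Top crop: the blade tip at (271,337) lies left of the nut's left edge (293,235), which leaves a clear lane of about 15 mm. I'll go in, then sideways behind the nut.

Call:
{"api": "arm_command", "payload": {
  "plan": [
    {"tx": 1.5,"ty": 0,"tz": 0,"wx": 0,"wy": 0,"wz": 0},
    {"tx": 4,"ty": 0,"tz": 0,"wx": 0,"wy": 0,"wz": 0},
    {"tx": 6.5,"ty": 0,"tz": 0,"wx": 0,"wy": 0,"wz": 0},
    {"tx": 9,"ty": 0,"tz": 0,"wx": 0,"wy": 0,"wz": 0},
    {"tx": 10.9,"ty": 0,"tz": 0,"wx": 0,"wy": 0,"wz": 0}
  ]
}}

```text
time_s: 8.35
position: [0.5676, 0.1175, 0.0343]
tool_rot: [-3.14, -0.055, -0.004]
force: [-0.2, -0.2, -0.8]
finger_gap: 0.0228
finger_force: 60.4
```

Call:
{"api": "arm_command", "payload": {
  "plan": [
    {"tx": 0,"ty": 0,"tz": 0,"wx": 0,"wy": 0,"wz": 0},
    {"tx": 0,"ty": 1,"tz": 0,"wx": 0,"wy": 0,"wz": 0},
    {"tx": 0,"ty": 2.5,"tz": 0,"wx": 0,"wy": 0,"wz": 0},
    {"tx": 0,"ty": 4,"tz": 0,"wx": 0,"wy": 0,"wz": 0},
    {"tx": 0,"ty": 5.4,"tz": 0,"wx": 0,"wy": 0,"wz": 0}
  ]
}}

```text
time_s: 8.77
position: [0.5656, 0.0616, 0.0336]
tool_rot: [3.141, 0.055, -0.001]
force: [0.8, -0.3, -1.3]
finger_gap: 0.023
finger_force: 60.4
```

Call:
{"api": "arm_command", "payload": {
  "plan": [
    {"tx": 0,"ty": 0.5,"tz": 0,"wx": 0,"wy": 0,"wz": 0},
    {"tx": 0,"ty": 0.9,"tz": 0,"wx": 0,"wy": 0,"wz": 0},
    {"tx": 0,"ty": 0.9,"tz": 0,"wx": 0,"wy": 0,"wz": 0}
  ]
}}

```text
time_s: 9.02
position: [0.5667, 0.0532, 0.0335]
tool_rot: [3.141, 0.052, -0.0]
force: [0.3, -0.6, -1.9]
finger_gap: 0.0228
finger_force: 60.5
```

```bash
python3 - <<'E'
from h import *
plan([(*rk(-.066-.13,.107),.0335,2)])
c=cams.get_image("scene"); np.save("pics/sc2.npy",c,allow_pickle=True)
a=c["img"][200:330,120:350]; b=cv2.resize(a,None,fx=3.3,fy=3.3,interpolation=cv2.INTER_CUBIC); cv2.imwrite("pics/s2.png",b)
E
```

```text
t 9.02 p [0.5667 0.0532 0.0335] yaw 1.9 zaxis [-0. -0. -1.] gap 0.0228
(np.float64(0.4373851517570896), np.float64(0.048094517137353056), 0.0335, 2) tx -12.94 ty 0.08 tz 0.00 wz -0.002
```

View pics/s2.png

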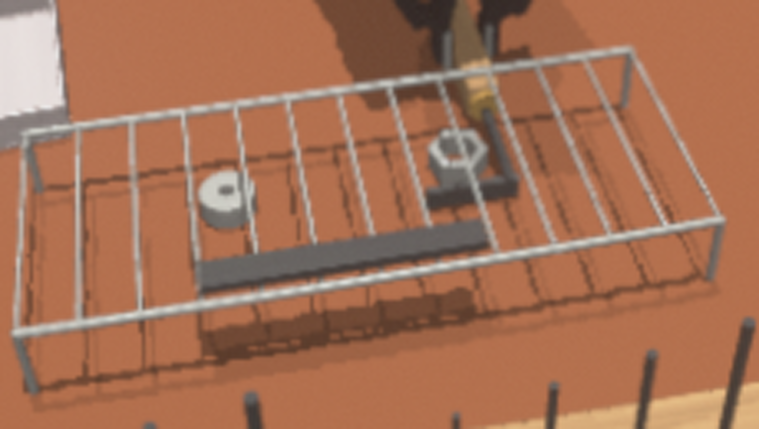

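Scene crop: the blade at (430–515,190) stands right behind the nut (458,155), with the rod at (500,150) on its far side from the collar. I'll draw it out.

Call:
{"api": "arm_command", "payload": {
  "plan": [
    {"tx": -0.4,"ty": 0,"tz": 0,"wx": 0,"wy": 0,"wz": 0},
    {"tx": -1.2,"ty": 0,"tz": 0,"wx": 0,"wy": 0,"wz": 0},
    {"tx": -2.3,"ty": 0,"tz": 0,"wx": 0,"wy": 0,"wz": 0},
    {"tx": -3.5,"ty": 0,"tz": 0,"wx": 0,"wy": 0,"wz": 0},
    {"tx": -4.8,"ty": 0,"tz": 0,"wx": 0,"wy": 0,"wz": 0}
  ]
}}

```text
time_s: 9.48
position: [0.5183, 0.0532, 0.0334]
tool_rot: [-3.141, -0.055, -0.001]
force: [1.2, -0.2, -1.2]
finger_gap: 0.0234
finger_force: 60.4
```

Call:
{"api": "arm_command", "payload": {
  "plan": [
    {"tx": -1.3,"ty": 0,"tz": 0,"wx": 0,"wy": 0,"wz": 0},
    {"tx": -2.6,"ty": 0,"tz": 0,"wx": 0,"wy": 0,"wz": 0},
    {"tx": -3.9,"ty": 0,"tz": 0,"wx": 0,"wy": 0,"wz": 0},
    {"tx": -5.1,"ty": 0,"tz": 0,"wx": 0,"wy": 0,"wz": 0},
    {"tx": -6.1,"ty": 0,"tz": 0,"wx": 0,"wy": 0,"wz": 0}
  ]
}}

```text
time_s: 9.9
position: [0.4566, 0.0509, 0.0335]
tool_rot: [-3.141, -0.055, 0.001]
force: [0.6, -0.1, -1.7]
finger_gap: 0.0233
finger_force: 60.5
```

Call:
{"api": "arm_command", "payload": {
  "plan": [
    {"tx": -0.8,"ty": 0,"tz": 0,"wx": 0,"wy": 0,"wz": 0},
    {"tx": -1.3,"ty": 0,"tz": 0,"wx": 0,"wy": 0,"wz": 0},
    {"tx": -1.6,"ty": 0,"tz": 0,"wx": 0,"wy": 0,"wz": 0},
    {"tx": -1.8,"ty": 0,"tz": 0,"wx": 0,"wy": 0,"wz": 0},
    {"tx": -1.8,"ty": 0,"tz": 0,"wx": 0,"wy": 0,"wz": 0}
  ]
}}

```text
time_s: 10.32
position: [0.44, 0.0498, 0.0333]
tool_rot: [-3.141, -0.053, 0.0]
force: [-0.1, -0.2, -1.8]
finger_gap: 0.0226
finger_force: 60.4
```

```bash
python3 - <<'E'
from h import *
plan([])
c=cams.get_image("scene"); np.save("pics/sc3.npy",c,allow_pickle=True)
a=c["img"][160:310,120:350]; b=cv2.resize(a,None,fx=3.3,fy=3.3,interpolation=cv2.INTER_CUBIC); cv2.imwrite("pics/s3.png",b)
E
```

```text
t 10.32 p [0.44   0.0498 0.0333] yaw 2.0 zaxis [-0.  0. -1.] gap 0.0226
```

View pics/s3.png

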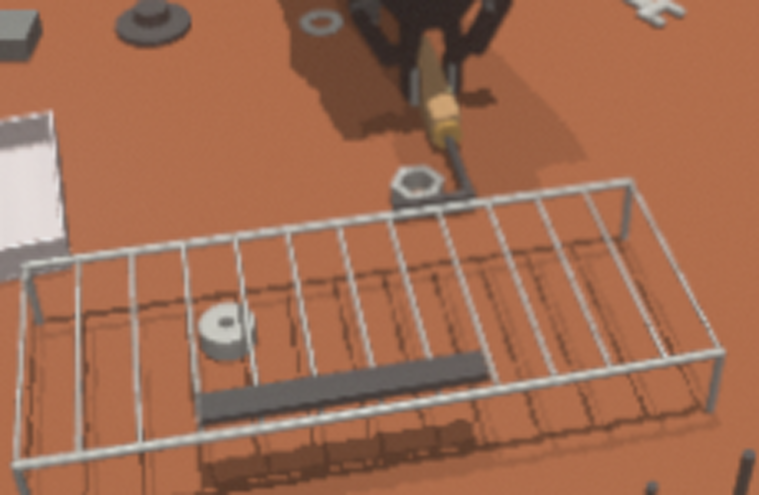

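Scene crop: the nut is in front of the rack at (416,183), with the blade behind it. I'll free the hook, carry it left and lay it down.

Call:
{"api": "arm_command", "payload": {
  "plan": [
    {"tx": 0.5,"ty": 0,"tz": 0,"wx": 0,"wy": 0,"wz": 0},
    {"tx": 1,"ty": 0,"tz": 0,"wx": 0,"wy": 0,"wz": 0},
    {"tx": 1,"ty": 0,"tz": -1,"wx": 0,"wy": 0,"wz": 0},
    {"tx": 1,"ty": 0,"tz": -3,"wx": 0,"wy": 0,"wz": 0},
    {"tx": 1,"ty": 0,"tz": -5,"wx": 0,"wy": 0,"wz": 0}
  ]
}}

```text
time_s: 10.78
position: [0.4506, 0.0499, 0.0834]
tool_rot: [3.141, 0.053, -0.002]
force: [0.8, 0.0, -1.5]
finger_gap: 0.0226
finger_force: 60.4
```

Call:
{"api": "arm_command", "payload": {
  "plan": [
    {"tx": 0,"ty": -1.5,"tz": -0.5,"wx": 0,"wy": 0,"wz": 0},
    {"tx": 0.5,"ty": -5,"tz": -0.5,"wx": 0,"wy": 0,"wz": 0},
    {"tx": 1,"ty": -8.5,"tz": -0.5,"wx": 0,"wy": 0,"wz": 0},
    {"tx": 1.5,"ty": -12,"tz": -0.5,"wx": 0,"wy": 0,"wz": 0},
    {"tx": 2,"ty": -14,"tz": -0.5,"wx": 0,"wy": 0,"wz": 0}
  ]
}}

```text
time_s: 11.2
position: [0.4661, 0.1953, 0.0885]
tool_rot: [-3.139, -0.058, -0.002]
force: [1.3, 0.2, -1.5]
finger_gap: 0.0231
finger_force: 60.4
```

Call:
{"api": "arm_command", "payload": {
  "plan": [
    {"tx": 0,"ty": 0,"tz": 0.5,"wx": 0,"wy": 0,"wz": 0},
    {"tx": 0,"ty": 0,"tz": 2.5,"wx": 0,"wy": 0,"wz": 0},
    {"tx": 0,"ty": 0,"tz": 4,"wx": 0,"wy": 0,"wz": 0},
    {"tx": 0,"ty": 0,"tz": 5,"wx": 0,"wy": 0,"wz": 0},
    {"tx": 0,"ty": 0,"tz": 5.4,"wx": 0,"wy": 0,"wz": 0}
  ]
}}

```text
time_s: 11.62
position: [0.4653, 0.19, 0.0329]
tool_rot: [3.14, 0.052, -0.003]
force: [-0.5, -0.5, -1.8]
finger_gap: 0.0233
finger_force: 60.5
```

Call:
{"api": "arm_command", "payload": {
  "plan": [
    {"tx": 0,"ty": 0,"tz": 0,"wx": 0,"wy": 0,"wz": 0},
    {"tx": 0,"ty": 0,"tz": 0,"wx": 0,"wy": 0,"wz": 0}
  ]
}}

```text
time_s: 11.78
position: [0.4658, 0.1903, 0.0345]
tool_rot: [3.141, 0.052, -0.0]
force: [0.9, 0.6, -1.9]
finger_gap: 0.0228
finger_force: 60.5
```

Call:
{"api": "arm_command", "payload": {
  "plan": [
    {"tx": 0,"ty": 0,"tz": 0.1,"wx": 0,"wy": 0,"wz": 0},
    {"tx": 0,"ty": 0,"tz": 0.2,"wx": 0,"wy": 0,"wz": 0},
    {"tx": 0,"ty": 0,"tz": 0.3,"wx": 0,"wy": 0,"wz": 0},
    {"tx": 0,"ty": 0,"tz": 0.3,"wx": 0,"wy": 0,"wz": 0}
  ]
}}

```text
time_s: 12.12
position: [0.4656, 0.1907, 0.0315]
tool_rot: [-3.141, -0.053, -0.001]
force: [0.3, -0.4, -1.0]
finger_gap: 0.0231
finger_force: 60.5
```

Call:
{"api": "arm_command", "payload": {
  "plan": [
    {"tx": 0,"ty": 0,"tz": 0,"wx": 0,"wy": 0,"wz": 0},
    {"tx": 0,"ty": 0,"tz": 0,"wx": 0,"wy": 0,"wz": 0},
    {"tx": 0,"ty": 0,"tz": 0,"wx": 0,"wy": 0,"wz": 0},
    {"tx": 0,"ty": 0,"tz": 0,"wx": 0,"wy": 0,"wz": 0},
    {"tx": 0,"ty": 0,"tz": 0,"wx": 0,"wy": 0,"wz": 0}
  ],
  "jaw": 8.0
}}

```text
time_s: 12.53
position: [0.4655, 0.1907, 0.0314]
tool_rot: [-3.141, -0.053, -0.0]
force: [-0.4, -0.4, -0.4]
finger_gap: 0.0799
finger_force: 0.0
```

Call:
{"api": "arm_command", "payload": {
  "plan": [
    {"tx": 0,"ty": 0,"tz": -1,"wx": 0,"wy": 0,"wz": 0},
    {"tx": 0,"ty": 0,"tz": -4,"wx": 0,"wy": 0,"wz": 0},
    {"tx": 0,"ty": 0,"tz": -8,"wx": 0,"wy": 0,"wz": 0},
    {"tx": 0,"ty": 0,"tz": -12,"wx": 0,"wy": 0,"wz": 0},
    {"tx": 0,"ty": 0,"tz": -12,"wx": 0,"wy": 0,"wz": 0}
  ]
}}

```text
time_s: 12.95
position: [0.4683, 0.1915, 0.1583]
tool_rot: [-3.137, -0.052, -0.014]
force: [1.2, 1.5, -0.1]
finger_gap: 0.08
finger_force: 0.0
```

Call:
{"api": "arm_command", "payload": {
  "plan": [
    {"tx": 0,"ty": 4,"tz": 0,"wx": 0,"wy": 0,"wz": 0},
    {"tx": 0,"ty": 8,"tz": 0,"wx": 0,"wy": 0,"wz": 0},
    {"tx": 0,"ty": 12,"tz": 0,"wx": 0,"wy": 0,"wz": 0},
    {"tx": 0,"ty": 15,"tz": 0,"wx": 0,"wy": 0,"wz": 0},
    {"tx": 0,"ty": 15,"tz": 0,"wx": 0,"wy": 0,"wz": 0}
  ]
}}

```text
time_s: 13.37
position: [0.4702, 0.0339, 0.1523]
tool_rot: [3.139, 0.04, 0.001]
force: [-0.0, -0.0, 0.1]
finger_gap: 0.0801
finger_force: 0.0
```

Call:
{"api": "arm_command", "payload": {
  "plan": [
    {"tx": 0,"ty": 0,"tz": 0,"wx": 0,"wy": 0,"wz": 0},
    {"tx": 0,"ty": 0,"tz": 0,"wx": 0,"wy": 0,"wz": 0}
  ]
}}

```text
time_s: 13.53
position: [0.4706, 0.0412, 0.1518]
tool_rot: [-3.14, -0.053, -0.001]
force: [-0.8, 0.4, 0.3]
finger_gap: 0.0802
finger_force: 0.0
```

```bash
python3 - <<'E'
from h import *
plan([(.557,.025,.15,2)])
c=cams.get_image("wrist"); np.save("pics/w4.npy",c,allow_pickle=True); cv2.imwrite("pics/w4.png",c["img"])
print(proj(c,[(.557,.025,.019)]))
E
```

```text
t 13.53 p [0.4706 0.0412 0.1518] yaw 1.9 zaxis [ 0.001  0.001 -1.   ] gap 0.0802
(0.557, 0.025, 0.15, 2) tx 8.58 ty 1.91 tz 0.18 wz -0.001
[[282.20079173  93.29290942]]
```

View pics/w4.png

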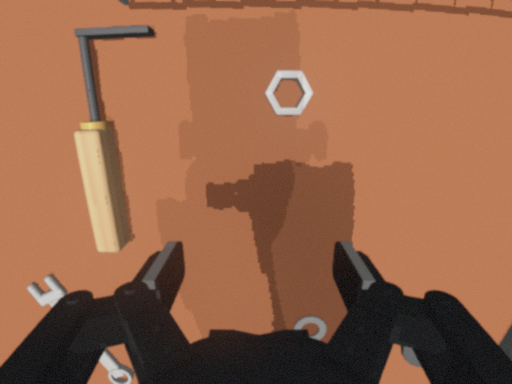

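Wrist view: the hook lies flat at left (handle (100,187), head (115,32)). The nut is at (289,92) with two flats facing up and down the picture, so a 30° turn puts the pads on flats.

```bash
cat > nut.py <<'E'
from h import *
import sys
c=cams.get_image("wrist"); X=cloud(c); z=X[...,2]
m=((z>.013)&(z<.026)&(np.hypot(X[...,0]-.557,X[...,1]-.022)<.05)).astype(np.uint8)
P=X[m>0]; (cc,r)=cv2.minEnclosingCircle(P[:,:2].astype(np.float32)); print(len(P),"centre",cc,"r",r,"z",np.median(P[:,2]))
h=cv2.convexHull(P[:,:2].astype(np.float32)*1000); rect=cv2.minAreaRect(h); print(rect)
a=np.radians(np.arange(0,60,1)); Q=h[:,0]-np.array(cc)*1000
w=[sum(np.ptp(Q@[np.cos(t+k*np.pi/3),np.sin(t+k*np.pi/3)]) for k in range(3))/3 for t in a]; print("flat normal world deg (mod 60)",np.argmin(w),min(w))
yw=float(sys.argv[1]); plan([(*cc,.10,yw),(*cc,.028,yw)])
E
python3 nut.py 32
```

```text
911 centre (0.5576006770133972, 0.019630352035164833) r 0.02037707157433033 z 0.018457651670718226
((557.6417846679688, 19.463865280151367), (35.09177780151367, 40.1091423034668), 2.313237428665161)
flat normal world deg (mod 60) 2 35.57214147915664
t 13.63 p [0.4706 0.0421 0.1515] yaw 2.1 zaxis [ 0.     0.001 -1.   ] gap 0.08
(0.5576006770133972, 0.019630352035164833, 0.1, 32.0) tx 8.62 ty 2.55 tz 5.15 wz -0.523
(0.5576006770133972, 0.019630352035164833, 0.028, 32.0) tx 0.00 ty 0.00 tz 7.20 wz -0.000
```

Call:
{"api": "arm_command", "payload": {
  "plan": [
    {"tx": 2,"ty": 0.6,"tz": 1,"wx": 0,"wy": 0,"wz": -0.1},
    {"tx": 4.5,"ty": 1.3,"tz": 2.5,"wx": 0,"wy": 0,"wz": -0.22},
    {"tx": 7,"ty": 2,"tz": 4,"wx": 0,"wy": 0,"wz": -0.34},
    {"tx": 8.6,"ty": 2.5,"tz": 5.1,"wx": 0,"wy": 0,"wz": -0.45},
    {"tx": 8.6,"ty": 2.5,"tz": 5.1,"wx": 0,"wy": 0,"wz": -0.52}
  ]
}}

```text
time_s: 14.05
position: [0.5598, 0.0191, 0.0981]
tool_rot: [-3.019, -0.869, 0.0]
force: [-0.3, 0.2, -0.1]
finger_gap: 0.0798
finger_force: 0.0
```

Call:
{"api": "arm_command", "payload": {
  "plan": [
    {"tx": 0,"ty": 0,"tz": 0,"wx": 0,"wy": 0,"wz": 0},
    {"tx": 0,"ty": 0,"tz": 0,"wx": 0,"wy": 0,"wz": 0}
  ]
}}

```text
time_s: 14.22
position: [0.5569, 0.0197, 0.1]
tool_rot: [-3.022, -0.857, 0.001]
force: [0.1, 1.4, -0.5]
finger_gap: 0.0797
finger_force: 0.0
```

```bash
python3 nut.py 32
```

```text
1180 centre (0.5580756068229675, 0.019452746957540512) r 0.020555676892399788 z 0.018245145382628912
((558.1688232421875, 19.406169891357422), (40.80412673950195, 35.97831726074219), 33.2580680847168)
flat normal world deg (mod 60) 3 36.191234297644776
t 14.27 p [0.5569 0.0197 0.1004] yaw 31.7 zaxis [-0.001  0.    -1.   ] gap 0.0798
(0.5580756068229675, 0.019452746957540512, 0.1, 32.0) tx 0.09 ty 0.08 tz 0.04 wz -0.006
(0.5580756068229675, 0.019452746957540512, 0.028, 32.0) tx 0.00 ty 0.00 tz 7.20 wz -0.000
```

Call:
{"api": "arm_command", "payload": {
  "plan": [
    {"tx": 0.1,"ty": 0.1,"tz": 2,"wx": 0,"wy": 0,"wz": -0.01},
    {"tx": 0.1,"ty": 0.1,"tz": 4,"wx": 0,"wy": 0,"wz": -0.01},
    {"tx": 0.1,"ty": 0.1,"tz": 5.8,"wx": 0,"wy": 0,"wz": -0.01},
    {"tx": 0.1,"ty": 0.1,"tz": 6.8,"wx": 0,"wy": 0,"wz": -0.01},
    {"tx": 0.1,"ty": 0.1,"tz": 7.2,"wx": 0,"wy": 0,"wz": -0.01}
  ]
}}

```text
time_s: 14.68
position: [0.5577, 0.019, 0.0274]
tool_rot: [-3.017, -0.873, 0.003]
force: [-0.2, 0.5, 0.6]
finger_gap: 0.0797
finger_force: 0.0
```

Call:
{"api": "arm_command", "payload": {
  "plan": [
    {"tx": 0,"ty": 0,"tz": 0,"wx": 0,"wy": 0,"wz": 0},
    {"tx": 0,"ty": 0,"tz": 0,"wx": 0,"wy": 0,"wz": 0}
  ]
}}

```text
time_s: 14.85
position: [0.559, 0.0186, 0.029]
tool_rot: [3.017, 0.874, 0.001]
force: [0.5, -0.7, -0.4]
finger_gap: 0.0799
finger_force: 0.0
```

Call:
{"api": "arm_command", "payload": {
  "plan": [
    {"tx": 0,"ty": 0,"tz": 0,"wx": 0,"wy": 0,"wz": 0},
    {"tx": 0,"ty": 0,"tz": 0,"wx": 0,"wy": 0,"wz": 0},
    {"tx": 0,"ty": 0,"tz": 0,"wx": 0,"wy": 0,"wz": 0},
    {"tx": 0,"ty": 0,"tz": 0,"wx": 0,"wy": 0,"wz": 0},
    {"tx": 0,"ty": 0,"tz": 0,"wx": 0,"wy": 0,"wz": 0}
  ],
  "jaw": 3.0
}}

```text
time_s: 15.27
position: [0.559, 0.0183, 0.0292]
tool_rot: [3.018, 0.874, 0.001]
force: [-1.3, -0.0, 8.7]
finger_gap: 0.0344
finger_force: 59.9
```

Call:
{"api": "arm_command", "payload": {
  "plan": [
    {"tx": 0,"ty": 0,"tz": 0,"wx": 0,"wy": 0,"wz": 0},
    {"tx": 0,"ty": 0,"tz": 0,"wx": 0,"wy": 0,"wz": 0},
    {"tx": 0,"ty": 0,"tz": 0,"wx": 0,"wy": 0,"wz": 0},
    {"tx": 0,"ty": 0,"tz": 0,"wx": 0,"wy": 0,"wz": 0}
  ]
}}

```text
time_s: 15.6
position: [0.559, 0.0183, 0.0292]
tool_rot: [3.018, 0.874, 0.001]
force: [-0.1, 0.2, 8.3]
finger_gap: 0.0343
finger_force: 59.9
```

Call:
{"api": "arm_command", "payload": {
  "plan": [
    {"tx": 0,"ty": 0,"tz": -0.5,"wx": 0,"wy": 0,"wz": 0},
    {"tx": 0,"ty": 0,"tz": -2.5,"wx": 0,"wy": 0,"wz": 0},
    {"tx": 0,"ty": 0,"tz": -5.5,"wx": 0,"wy": 0,"wz": 0},
    {"tx": 0,"ty": 0,"tz": -8.5,"wx": 0,"wy": 0,"wz": 0},
    {"tx": 0,"ty": 0,"tz": -10,"wx": 0,"wy": 0,"wz": 0}
  ]
}}

```text
time_s: 16.02
position: [0.5596, 0.0182, 0.1316]
tool_rot: [3.017, 0.873, 0.005]
force: [-0.1, 0.8, -0.1]
finger_gap: 0.0346
finger_force: 60.2
```

```bash
python3 - <<'E'
from h import *
plan([(.56,-.12,.13,17),(.535,-.24,.13,2),(.519,-.324,.13,-5),(.519,-.324,.035,-5)])
E
```

```text
t 16.02 p [0.5596 0.0182 0.1316] yaw 32.3 zaxis [ 0.003  0.    -1.   ] gap 0.0346
(0.56, -0.12, 0.13, 17) tx -7.35 ty 11.70 tz 0.16 wz 0.267
(0.535, -0.24, 0.13, 2) tx -5.90 ty 10.74 tz -0.00 wz 0.262
(0.519, -0.324, 0.13, -5) tx -1.89 ty 8.34 tz -0.00 wz 0.122
(0.519, -0.324, 0.035, -5) tx 0.00 ty -0.00 tz 9.50 wz -0.000
```

Call:
{"api": "arm_command", "payload": {
  "plan": [
    {"tx": -1.5,"ty": 2.3,"tz": 0,"wx": 0,"wy": 0,"wz": 0.05},
    {"tx": -3,"ty": 4.7,"tz": 0,"wx": 0,"wy": 0,"wz": 0.1},
    {"tx": -4.5,"ty": 7,"tz": 0,"wx": 0,"wy": 0,"wz": 0.16},
    {"tx": -6,"ty": 9.4,"tz": 0,"wx": 0,"wy": 0,"wz": 0.22},
    {"tx": -7.4,"ty": 11.7,"tz": 0,"wx": 0,"wy": 0,"wz": 0.27}
  ]
}}

```text
time_s: 16.43
position: [0.5583, -0.1217, 0.1287]
tool_rot: [3.108, 0.455, 0.0]
force: [0.1, 0.7, -0.9]
finger_gap: 0.0347
finger_force: 60.3
```

Call:
{"api": "arm_command", "payload": {
  "plan": [
    {"tx": -1.2,"ty": 2.2,"tz": 0,"wx": 0,"wy": 0,"wz": 0.05},
    {"tx": -2.4,"ty": 4.3,"tz": 0,"wx": 0,"wy": 0,"wz": 0.1},
    {"tx": -3.6,"ty": 6.5,"tz": 0,"wx": 0,"wy": 0,"wz": 0.16},
    {"tx": -4.8,"ty": 8.6,"tz": 0,"wx": 0,"wy": 0,"wz": 0.21},
    {"tx": -5.9,"ty": 10.7,"tz": 0,"wx": 0,"wy": 0,"wz": 0.26}
  ]
}}

```text
time_s: 16.85
position: [0.5325, -0.2408, 0.1286]
tool_rot: [-3.141, -0.049, 0.0]
force: [-0.4, -0.2, -0.6]
finger_gap: 0.0346
finger_force: 60.3
```

Call:
{"api": "arm_command", "payload": {
  "plan": [
    {"tx": -0.5,"ty": 2.2,"tz": 0,"wx": 0,"wy": 0,"wz": 0.03},
    {"tx": -1,"ty": 4.4,"tz": 0,"wx": 0,"wy": 0,"wz": 0.06},
    {"tx": -1.5,"ty": 6.5,"tz": 0,"wx": 0,"wy": 0,"wz": 0.09},
    {"tx": -1.9,"ty": 8.3,"tz": 0,"wx": 0,"wy": 0,"wz": 0.12},
    {"tx": -1.9,"ty": 8.3,"tz": 0,"wx": 0,"wy": 0,"wz": 0.12}
  ]
}}

```text
time_s: 17.27
position: [0.5151, -0.3281, 0.1287]
tool_rot: [3.135, -0.146, -0.001]
force: [-0.7, -0.5, -1.1]
finger_gap: 0.0344
finger_force: 60.2
```

```bash
python3 - <<'E'
from h import *
plan([(.519,-.324,.036,-5)])
c=cams.get_image("wrist"); X=cloud(c); t=(X[...,2]<.012)&(X[...,2]>.001); cv2.imwrite("pics/w5.png",c["img"])
w=(X[...,2]>.024)&(X[...,2]<.036); print("tray floor z",np.median(X[t][:,2]),"walls",np.percentile(X[w],[2,98],axis=0).round(3))
E
```

```text
t 17.27 p [ 0.5151 -0.3281  0.1287] yaw -5.3 zaxis [-0.001 -0.003 -1.   ] gap 0.0344
(0.519, -0.324, 0.036, -5) tx 0.35 ty -0.45 tz 9.27 wz -0.006
tray floor z 0.002489400195941562 walls [[ 0.439 -0.403  0.024]
 [ 0.642 -0.242  0.031]]
```

View pics/w5.png

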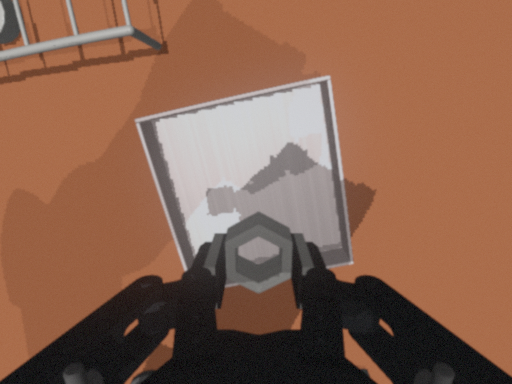

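Wrist view: the nut is held on its flats at (258,252), above the tray, whose corners are at (138,120), (329,77) and (352,262). I'll lower and release it.

Call:
{"api": "arm_command", "payload": {
  "plan": [
    {"tx": 0.2,"ty": -0.2,"tz": 2,"wx": 0,"wy": 0,"wz": 0},
    {"tx": 0.4,"ty": -0.4,"tz": 4.5,"wx": 0,"wy": 0,"wz": 0},
    {"tx": 0.4,"ty": -0.4,"tz": 7,"wx": 0,"wy": 0,"wz": 0},
    {"tx": 0.4,"ty": -0.4,"tz": 8.5,"wx": 0,"wy": 0,"wz": 0},
    {"tx": 0.4,"ty": -0.4,"tz": 9.2,"wx": 0,"wy": 0,"wz": 0}
  ]
}}

```text
time_s: 17.73
position: [0.5207, -0.3175, 0.0341]
tool_rot: [-3.136, 0.132, 0.005]
force: [-0.4, -0.2, -1.5]
finger_gap: 0.0341
finger_force: 60.3
```

Call:
{"api": "arm_command", "payload": {
  "plan": [
    {"tx": 0,"ty": 0,"tz": 0,"wx": 0,"wy": 0,"wz": 0},
    {"tx": 0,"ty": 0,"tz": 0.1,"wx": 0,"wy": 0,"wz": 0},
    {"tx": 0,"ty": 0,"tz": 0.1,"wx": 0,"wy": 0,"wz": 0}
  ]
}}

```text
time_s: 17.98
position: [0.522, -0.3197, 0.0363]
tool_rot: [3.138, -0.135, 0.002]
force: [0.5, 0.6, -1.3]
finger_gap: 0.0343
finger_force: 60.3
```

Call:
{"api": "arm_command", "payload": {
  "plan": [
    {"tx": 0,"ty": 0,"tz": 0,"wx": 0,"wy": 0,"wz": 0},
    {"tx": 0,"ty": 0,"tz": 0,"wx": 0,"wy": 0,"wz": 0},
    {"tx": 0,"ty": 0,"tz": 0,"wx": 0,"wy": 0,"wz": 0},
    {"tx": 0,"ty": 0,"tz": 0,"wx": 0,"wy": 0,"wz": 0},
    {"tx": 0,"ty": 0,"tz": 0,"wx": 0,"wy": 0,"wz": 0}
  ],
  "jaw": 6.0
}}

```text
time_s: 18.4
position: [0.5215, -0.3197, 0.0356]
tool_rot: [3.138, -0.135, 0.001]
force: [-0.1, 0.5, 0.7]
finger_gap: 0.0598
finger_force: 0.0
```

Call:
{"api": "arm_command", "payload": {
  "plan": [
    {"tx": 0,"ty": 0,"tz": -1,"wx": 0,"wy": 0,"wz": 0},
    {"tx": 0,"ty": 0,"tz": -4,"wx": 0,"wy": 0,"wz": 0},
    {"tx": 0,"ty": 0,"tz": -8,"wx": 0,"wy": 0,"wz": 0},
    {"tx": 0,"ty": 0,"tz": -12,"wx": 0,"wy": 0,"wz": 0},
    {"tx": 0,"ty": 0,"tz": -15,"wx": 0,"wy": 0,"wz": 0}
  ]
}}

```text
time_s: 18.82
position: [0.5216, -0.3201, 0.1892]
tool_rot: [3.137, -0.136, 0.004]
force: [0.9, -0.6, 0.3]
finger_gap: 0.06
finger_force: 0.0
```

Call:
{"api": "arm_command", "payload": {
  "plan": [
    {"tx": -3,"ty": 3,"tz": 0,"wx": 0,"wy": 0,"wz": 0},
    {"tx": -5,"ty": 6,"tz": 0,"wx": 0,"wy": 0,"wz": 0},
    {"tx": -6,"ty": 8,"tz": 0,"wx": 0,"wy": 0,"wz": 0},
    {"tx": -6,"ty": 8,"tz": 0,"wx": 0,"wy": 0,"wz": 0}
  ]
}}

```text
time_s: 19.15
position: [0.4502, -0.3996, 0.1868]
tool_rot: [3.134, -0.147, -0.001]
force: [0.1, -0.7, 0.4]
finger_gap: 0.06
finger_force: 0.0
```

```bash
python3 - <<'E'
from h import *
plan([]); print(env.get_obs()["force"])
c=cams.get_image("scene"); cv2.imwrite("pics/f.png",cv2.resize(c["img"],(800,600)))
E
```

```text
t 19.15 p [ 0.4502 -0.3996  0.1868] yaw -5.4 zaxis [-0.001 -0.004 -1.   ] gap 0.06
[ 0.1052729  -0.70557427  0.38997397]
```

View pics/f.png

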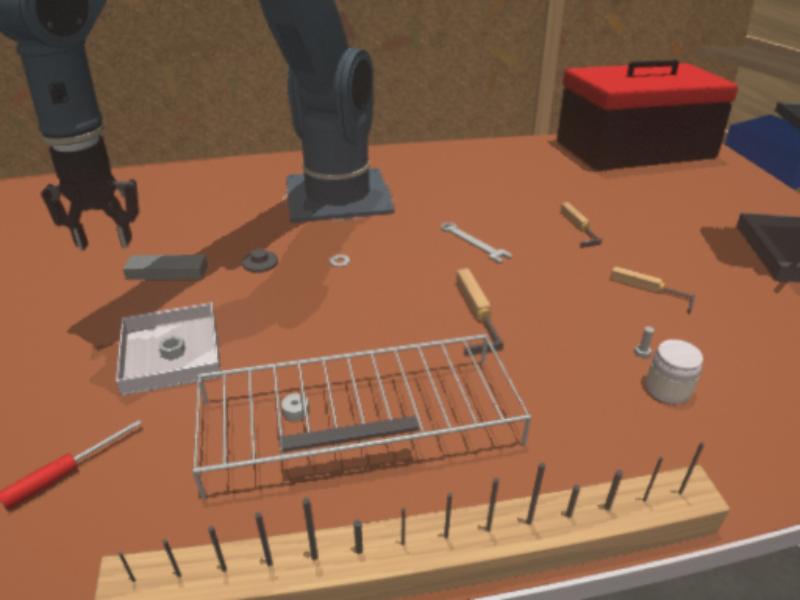

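The scene shows the nut in the tray at (172,347), the hook flat on the bench with its handle at (473,293), the collar untouched, and the arm clear of everything.

```bash
python3 -c "
from h import *
print(env.job_done())"
```

```text
the job is handed in; nothing more can be done
None
```

The nut was drawn out with the swarf hook and is now in the aluminium parts tray, the hook lies flat on the bench, and I handed the job in at about 19 s, though no verdict came back.

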